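# Interlock the finned stone bearer

## Robot

A 7-joint arm with a two-finger parallel gripper is mounted at the origin on the work surface. World frame = base frame: x ahead of the robot, y to its left, z up, the work surface at z = 0. Lengths are in mm, angles in rad, forces in N, time in s.
With the tool pointing down it reaches from about 350 to 775 mm from the base axis. Payload 3.1 kg.
Tool frame: the origin (TCP) lies at the very end of the fingers, on their centre line; the grasp point (between the pads) lies 19 mm behind it (ctrl.grip_depth is the distance from the TCP to the grasp point, in mm); z points along the fingers, y is the line along which they close (so a half turn about z gives the same grasp; the last joint's range is limited). The gripper opens to 85 mm and grips with 20 to 120 N. Pads are 22 mm wide; open, the fingers measure 114 mm over their backs; the gripper's body (76 mm by 85 mm) begins 54 mm behind the grasp point. The pads swing forward as they close: fully open they stand 13 mm farther back than shut.
Start: joints at [-1.347, 0.311, 0.014, 1.512, -0.004, 1.319, -0.027], TCP at [144.446, 530.71, 231.304] pointing down, gripper open.
Joint ranges: [-2.7, 2.7], [-0.3, 1.91], [-1.27, 1.3], [0.12, 2.57], [-1.44, 4.58], [0.2, 2.03], [-3.05, 3.05]. Speed limits (rad/s): [2.79, 2.79, 3.14, 3.14, 3.14, 3.14, 3.14].

## Interface

Orientations are given as a unit quaternion [w, x, y, z].
In Python, from rig import telemetry, capture, order, ctrl gives the robot as it stands.
- The arm moves only by the shell command python3 -m jog 'ROWS' [OPENING] [FORCE]. ROWS is a JSON object of lists of equal length, an entry for each row: "dp": the shift along the world's x, y, z scaled (see below), a list of three; "angular": the turn, a rotation vector about the world's x, y, z scaled (see below), a list of three. In form: {"dp": [[x, y, z], ...], "angular": [[rx, ry, rz], ...]}. A call has 1 to 20 rows; each row shifts and turns the commanded pose from where the row before left it; what a row does not reach is not made up. The controller multiplies each number of a shift by 20 mm and each number of a turn by 4 degrees. A row lasts 1/8 s, in which the tool goes at most 62.5 mm and 10.7 degrees, less where a joint would pass 70% of its speed; a pose out of reach is approached as far as the arm can. A call with a number of a shift or a turn outside -1 to 1 is refused whole. A call with a gripper value outside its range is refused whole. OPENING is the closure in counts, from 0 (fully open) to 255 (shut), set as the call begins (- or left out, the last holds). The fingers move at their own pace and stop on an object; FORCE is the grip in N (left out, the last holds). Time passes only in rows, so rows that do not move let the fingers close. It gives the time, the measured TCP pose, the force, the opening and the grip force at its end, in the units of the state.
- telemetry.get_state(): the state, without advancing time (a new reading comes with each control period).
- capture(name): name is "scene" or "top" or "wrist"; returns a dict with "color" (420x560x3 uint8, red, green, blue), "depth" (420x560 float32, mm along the optical axis (not along the pixel's ray), 0 where there is no reading), "camera_matrix" (3x3 intrinsics, pixels), "xyz" and "attitude" of the camera in the world. Camera axes: x right, y down, z forward; pixel columns grow to the right and rows downward; lengths in mm; the calibration is good to about 2 mm. A picture is of the moment at which its call begins.
- order.hand_in(): hands the job in; it is judged then, once.
The state is a dict: "time": time; "joints": joint angles; "qd": joint speeds; "joint_efforts": joint torques, N m; "eef_pos": TCP position; "eef_rot": TCP orientation; "wrist_force": force on the tool from outside, world axes, zero at the start; "ft_torque": the same for the moment, N m; "grip_width": opening from 0.0 (shut) to 1.0 (fully open); "gripper_force": force on a finger pad.
Only numpy, scipy, OpenCV 4.12 (cv2) and the standard library are available. Lean on these libraries where they do the work, as an engineer would, in place of code of your own. Each camera call takes 0.05 s, during which the arm holds its last target. There are 200 camera calls.

## Task

The next carved fragment needs its support: take the loose wooden bearer whose three widely spaced fins match the gaps of the finned lower half screwed to the bench, and lower it, without dropping it, so that each of its fins slides into its own gap and its ridge rests down on the lower fins, centred on the lower half. Leave the other two bearers (fine-finned and solid-footed) where they stand, and let go.

Things in the scene. Friction and masses are not known exactly. Their poses are not given: they have to be found in the camera images.
- wide_grip (a point): Bearer to use: loose, light wood, about 0.15 kg, standing fins down, 90 mm tall. Point: centre of its top ridge (120 long in x, 24 wide in y, 50 tall, cork on top; grip it across y), 65 mm above its underside. Below the ridge are three fins at x = -36, 0, +36 mm, each 8 thick (x), 60 long (y, showing 18 each side of the ridge), 40 tall. z up; same after a half turn.
- lower: Lower half, light wood, fixed to bench. Origin: centre of its underside, z up. Plate 132 (x) by 80 by 12 mm with four upright fins at x = -54, -18, 18, 54, each 8 thick (x), 70 long (y), 45 tall, tops at z = 57; gaps 28 wide between. Bearer home: ridge underside on the fin tops, ridge centre at z = 82, ridge along x; half turn alike.
- fine_grip (a point): Bystander, does not fit: same wood and outline, loose. Point: centre of its top ridge (120 long in x, 24 wide in y, 50 tall, cork on top; grip it across y), 65 mm above its underside. Five close fins below, 6 thick, 18 mm apart, 60 long, 40 tall.
- solid_grip (a point): Bystander, does not fit: same wood, loose. Point: centre of its top ridge (120 long in x, 24 wide in y, 50 tall, cork on top; grip it across y), 65 mm above its underside. Below it one solid foot block 80 by 60 by 40 mm, no fins.

How it is judged:
By the outcome, as a careful person would: the job done as asked, in the order asked, and still so for the second after the job is handed in, with the robot touching nothing.
It also fails if it takes over 42 s, if anything falls off the work surface, if the arm or the gripper's body presses on something with over 40 N, if the wrist force passes 120 N, or if a joint passes its speed limit or range.

## Working session

There is one attempt and no reset: what is moved stays moved. The work goes in short steps, Python scripts to look and compute and a shell command to move; the robot and the scene stay as the last step left them, time stands still between calls to the robot, and variables do not carry over. Pictures are saved under pics/ and viewed, at most 10 in all, crops included, and the job is handed in when it is done.

```bash
mkdir -p pics; ls; cat > h.py <<'E'
import numpy as np, cv2
from rig import telemetry, capture, order, ctrl
from scipy.spatial.transform import Rotation as R
def cap(n):
    c=capture(n); q=c["attitude"]
    q=np.array(q)
    M=q if q.shape==(3,3) else R.from_quat([q[1],q[2],q[3],q[0]]).as_matrix()
    v,u=np.mgrid[0:420,0:560]; K=np.array(c["camera_matrix"]); d=c["depth"]
    P=np.stack([(u-K[0,2])/K[0,0]*d,(v-K[1,2])/K[1,1]*d,d],-1)@M.T+np.array(c["xyz"])
    P[d==0]=np.nan
    return c,P,M,K
def save(c,n): cv2.imwrite(f"pics/{n}.png",cv2.cvtColor(c["color"],cv2.COLOR_RGB2BGR))
E
python3 - <<'E'
from h import *
for n in ("scene","top"):
    c,P,M,K=cap(n); save(c,n); np.savez(f"{n}.npz",P=P,col=c["color"],d=c["depth"]); print(n,c["xyz"],M.round(3).tolist(),K[0,0])
    for lo,hi in((40,70),(80,100)):
        m=((P[...,2]>lo)&(P[...,2]<hi)).astype(np.uint8)
        k,l,s,ce=cv2.connectedComponentsWithStats(m)
        for i in range(1,k):
            if s[i,4]>60: 
                q=P[l==i]; r=cv2.minAreaRect(q[:,:2].astype(np.float32)); print(lo,s[i],np.round(r[0]),np.round(r[1]),round(r[2]),np.median(q[:,2]).round(1))
print(telemetry.get_state())
E
```

```text
pics
scene [ 896.34705017 -400.52384312  729.32550088] [[0.746, 0.521, -0.415], [0.665, -0.574, 0.478], [0.011, -0.632, -0.775]] 502.494702368543
40 [ 389   71  126   47 1434] [586. 504.] [270.  25.] 15 56.0
40 [ 54  78  76  41 952] [ 32. -22.] [159.  94.] 54 54.1
40 [328 112  27  22 226] [470. 281.] [71. 10.] 84 52.4
40 [341 120  27  23 231] [505. 277.] [74. 11.] 85 52.6
40 [355 129  27  25 238] [541. 272.] [73. 10.] 84 52.9
40 [368 138  28  24 238] [577. 269.] [72. 11.] 83 54.0
40 [256 168  64  37 749] [505.  63.] [122.  37.] 23 54.3
40 [233 248  54  64 508] [ 597. -115.] [ 25. 122.] 86 55.0
40 [126 317  68  61 407] [ 568. -289.] [122.  23.] 10 55.1
80 [ 392   57  129   47 1133] [586. 502.] [269.  21.] 15 90.2
80 [ 53  61  63  35 553] [ 29. -13.] [125.  74.] 66 92.8
80 [255 153  66  35 899] [499.  78.] [121.  28.] 13 88.9
80 [ 232  233   56   67 1222] [ 598. -102.] [ 25. 121.] 75 89.3
80 [ 122  297   68   70 1552] [ 566. -277.] [ 25. 121.] 89 89.4
top [433.85011741 -16.87238037 751.89012138] [[0.015, -0.992, 0.129], [-1.0, -0.016, -0.001], [0.003, -0.129, -0.992]] 379.8019122097615
[... 823 characters left out ...]
rray([-1.34668623,  0.31167632,  0.0140231 ,  1.51291409, -0.00438926,
        1.31921135, -0.02720995]), 'qd': array([-0.00035186, -0.00136579, -0.00068785, -0.00349465, -0.000221  ,
        0.00092995,  0.00047344]), 'joint_efforts': array([ 9.92415262e-04, -3.80854261e+01,  1.46727841e-01, -2.31239069e+01,
        1.23630575e-02,  8.16008309e-03, -1.38743869e-05]), 'eef_pos': array([144.31135746, 530.04007597, 230.30595588]), 'eef_rot': array([-8.92941218e-05,  1.32493969e-01,  9.91183213e-01, -1.08564759e-03]), 'wrist_force': array([ 0.573494  , -1.39340205, -0.36516839]), 'ft_torque': array([-0.01252342,  0.02190447,  0.03897894]), 'gripper_force': 0.0, 'grip_width': 0.9951822140836402}
```

View pics/scene.png

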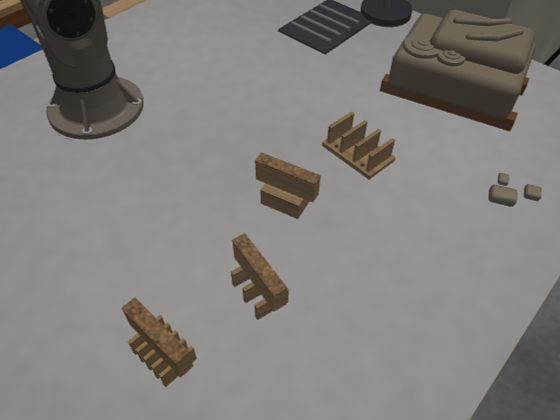

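View pics/top.png

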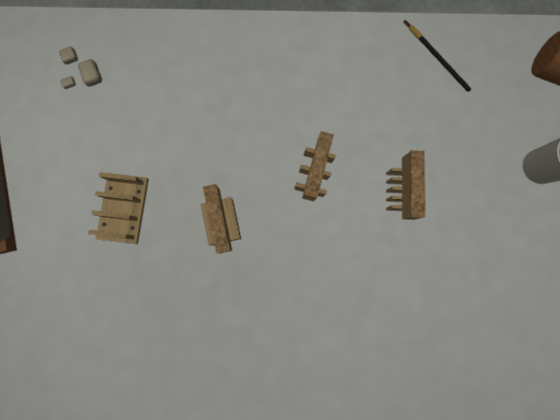

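The scene picture shows the lower half at about (358,145), the solid-footed bearer at (287,185), the three-finned one at (260,275) and the fine-finned one at (158,340). The top picture agrees, with the three-finned one at (317,166). Target bearer: centre (597,-102), y axis at about 75°, top at z 90. Lower half: centre (520,275), y axis at about 84°, fin tops at z 57. The tool y axis already lies at about 75°.

```bash
python3 -m jog '{"dp":[[0.7,-0.98,-0.1],[0.7,-0.98,-0.1],[0.7,-0.98,-0.1],[0.7,-0.98,-0.1],[0.7,-0.98,-0.1],[0.7,-0.98,-0.1],[0.7,-0.98,-0.1],[0.7,-0.98,-0.1],[0.7,-0.98,-0.1],[0.7,-0.98,-0.1],[0.7,-0.98,-0.1],[0.7,-0.98,-0.1],[0.7,-0.98,-0.1],[0.7,-0.98,-0.1],[0.7,-0.98,-0.1],[0.7,-0.98,-0.1]],"angular":[[0,0,0],[0,0,0],[0,0,0],[0,0,0],[0,0,0],[0,0,0],[0,0,0],[0,0,0],[0,0,0],[0,0,0],[0,0,0],[0,0,0],[0,0,0],[0,0,0],[0,0,0],[0,0,0]]}' 0 40
python3 -m jog '{"dp":[[0.7,-0.98,-0.1],[0.7,-0.98,-0.1],[0.7,-0.98,-0.1],[0.7,-0.98,-0.1],[0.7,-0.98,-0.1],[0.7,-0.98,-0.1],[0.7,-0.98,-0.1],[0.7,-0.98,-0.1],[0.7,-0.98,-0.1],[0.7,-0.98,-0.1],[0.7,-0.98,-0.1],[0.7,-0.98,-0.1],[0.7,-0.98,-0.1],[0.7,-0.98,-0.1],[0.7,-0.98,-0.1],[0.7,-0.98,-0.1],[0,0,0],[0,0,0]],"angular":[[0,0,0],[0,0,0],[0,0,0],[0,0,0],[0,0,0],[0,0,0],[0,0,0],[0,0,0],[0,0,0],[0,0,0],[0,0,0],[0,0,0],[0,0,0],[0,0,0],[0,0,0],[0,0,0],[0,0,0],[0,0,0]]}'
cat >> h.py <<'E'
def blobs(P,lo,hi,mn=60):
    m=((P[...,2]>lo)&(P[...,2]<hi)).astype(np.uint8)
    k,l,s,ce=cv2.connectedComponentsWithStats(m)
    for i in range(1,k):
        if s[i,4]>mn:
            q=P[l==i]; r=cv2.minAreaRect(q[:,:2].astype(np.float32)); print(lo,s[i],np.round(r[0],1),np.round(r[1],1),round(r[2],1),np.median(q[:,2]).round(1))
def tool():
    s=telemetry.get_state(); q=s["eef_rot"]; M=R.from_quat([q[1],q[2],q[3],q[0]]).as_matrix()
    print(round(s["time"],2),np.round(s["eef_pos"],1),"yang",np.degrees(np.arctan2(M[1,1],M[0,1])).round(1),"z",M[:,2].round(3),s["wrist_force"].round(1),s["gripper_force"],s["grip_width"])
E
python3 - <<'E'
from h import *
c,P,M,K=cap("wrist"); save(c,"w1"); print(c["xyz"]); blobs(P,84,95); tool()
E
```

```text
time: 2.1
eef_pos: [368.5, 216.2, 198.8]
eef_rot: [-0.0, 0.132, 0.991, -0.0]
wrist_force: [0.0, -0.4, 0.1]
grip_width: 0.999
gripper_force: 0.0
time: 4.35
eef_pos: [591.9, -95.4, 166.8]
eef_rot: [-0.001, 0.132, 0.991, 0.001]
wrist_force: [-0.2, 0.1, -0.1]
grip_width: 1.001
gripper_force: 0.0
[525.01768278 -76.81531676 310.65772462]
84 [ 530    0   30   81 1382] [532.5  80.5] [46.9 10.7] 12.9 90.0
84 [ 243  127   42  188 7375] [ 595.9 -100.8] [ 23.9 120.9] 75.3 91.0
84 [   0  231   42  104 2326] [ 589.9 -276.1] [25.9 68.5] 88.8 90.7
4.4 [592. -95. 167.] yang 74.9 z [-0.001  0.001 -1.   ] [-0.9  0.4 -0.5] 0.0 0.9970076610975008
```

View pics/w1.png

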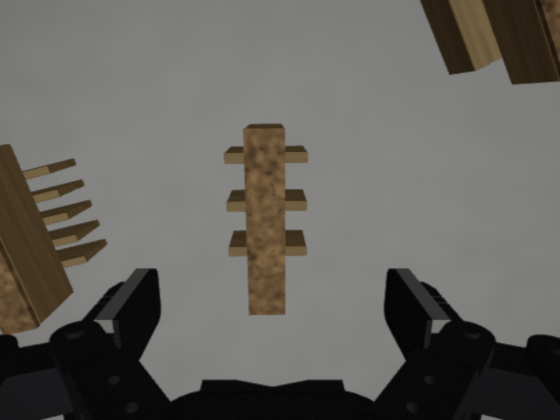

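The wrist picture shows the three-finned bearer's ridge at about (266,220), between the fingers and aligned with them. It measures (596,-101) at 75.3°, so I shift 4/-6 mm, descend to TCP z 50 and grip.

```bash
python3 -m jog '{"dp":[[0.2,-0.3,0],[0,0,-0.9],[0,0,-0.9],[0,0,-0.9],[0,0,-0.9],[0,0,-0.9],[0,0,-0.9],[0,0,-0.4],[0,0,0],[0,0,0]],"angular":[[0,0,0.1],[0,0,0],[0,0,0],[0,0,0],[0,0,0],[0,0,0],[0,0,0],[0,0,0],[0,0,0],[0,0,0]]}' 0 40
python3 -m jog '{"dp":[[0,0,0],[0,0,0],[0,0,0],[0,0,0],[0,0,0],[0,0,0],[0,0,0],[0,0,0],[0,0,0],[0,0,0]],"angular":[[0,0,0],[0,0,0],[0,0,0],[0,0,0],[0,0,0],[0,0,0],[0,0,0],[0,0,0],[0,0,0],[0,0,0]]}' 255 40
python3 -c "
from h import *
tool()"
```

```text
time: 5.65
eef_pos: [597.2, -102.7, 52.0]
eef_rot: [0.001, 0.129, 0.992, -0.0]
wrist_force: [0.3, 0.1, 0.1]
grip_width: 0.995
gripper_force: 0.0
time: 6.9
eef_pos: [596.4, -102.5, 51.2]
eef_rot: [-0.0, 0.129, 0.992, -0.0]
wrist_force: [0.0, -0.2, -1.1]
grip_width: 0.276
gripper_force: 46.0
6.9 [ 596.4 -102.5   51.2] yang 75.2 z [-0. -0. -1.] [ 0.  -0.2 -1.1] 46.039194613695145 0.27579158365649553
```

Gripped at the expected 24 mm width. Next I lift it and carry it above the lower half, turning by +8.5° on the way.

```bash
python3 -m jog '{"dp":[[0,0,0.4],[0,0,0.9],[0,0,0.9],[0,0,0.9],[0,0,0.9],[0,0,0.9],[0,0,0.9],[0,0,0.9],[0,0,0]],"angular":[[0,0,0],[0,0,0],[0,0,0],[0,0,0],[0,0,0],[0,0,0],[0,0,0],[0,0,0],[0,0,0]]}'
python3 -m jog '{"dp":[[-0.2,0.95,0],[-0.2,0.95,0],[-0.2,0.95,0],[-0.2,0.95,0],[-0.2,0.95,0],[-0.2,0.95,0],[-0.2,0.95,0],[-0.2,0.95,0],[-0.2,0.95,0],[-0.2,0.95,0],[-0.2,0.95,0],[-0.2,0.95,0],[-0.2,0.95,0],[-0.2,0.95,0],[-0.2,0.95,0],[-0.2,0.95,0],[-0.2,0.95,0],[-0.2,0.95,0],[0,0.7,0],[0,0,0]],"angular":[[0,0,0.1],[0,0,0.1],[0,0,0.1],[0,0,0.1],[0,0,0.1],[0,0,0.1],[0,0,0.1],[0,0,0.1],[0,0,0.1],[0,0,0.1],[0,0,0.1],[0,0,0.1],[0,0,0.1],[0,0,0.1],[0,0,0.1],[0,0,0.1],[0,0,0.1],[0,0,0.1],[0,0,0.2],[0,0,0]]}'
python3 - <<'E'
from h import *
c,P,M,K=cap("wrist"); save(c,"w2")
blobs(P,54,60,40); print()
blobs(P,195,245,100)
blobs(P,3,25,100)
tool()
c,P,M,K=cap("scene"); save(c,"s2")
E
```

```text
time: 8.02
eef_pos: [597.7, -103.0, 187.4]
eef_rot: [0.002, 0.129, 0.992, -0.0]
wrist_force: [0.7, 0.6, -1.6]
grip_width: 0.277
gripper_force: 46.0
time: 10.52
eef_pos: [524.1, 255.3, 185.1]
eef_rot: [-0.0, 0.058, 0.998, 0.0]
wrist_force: [-0.7, -0.3, -1.4]
grip_width: 0.28
gripper_force: 45.9
54 [  0 104  85 152 835] [493.1  91.6] [119.2   2.6] 13.3 57.1
54 [ 251  109  100   13 1175] [466.6 282.6] [69.3  8. ] 84.1 58.0
54 [331 160  18  11 139] [505.  307.3] [12.4  7.5] 83.9 57.8
54 [313 207  34  12 370] [540.3 297.4] [25.   8.3] 83.5 57.8
54 [339 252   6  11  51] [576.9 304.1] [7.5 3.7] 0.2 57.7

195 [   84   127   376   284 36188] [504.4 257.7] [96.7 82.6] 83.6 225.4
3 [ 539   35   21  117 1166] [478.8 491.8] [94.  14.2] 6.3 9.6
3 [ 247   97   99   60 2325] [478.4 282.1] [81.7 47.6] 84.0 13.1
3 [  64  119   56   92 1248] [488.7 109. ] [80.1  3. ] 13.0 14.3
3 [314 191  29  11 181] [536.1 303.2] [25.4  8.8] 69.7 13.5
3 [313 219  29  25 345] [570.6 299.1] [24.8 24. ] 84.5 13.0
3 [390 406  19  14 126] [774.6 356.4] [ 6.3 14.6] 5.7 15.4
10.57 [524.5 253.6 185.1] yang 83.2 z [ 0.    -0.001 -1.   ] [-0.6 -0.2 -0.5] 45.924408584833145 0.27236941472891374
```

View pics/w2.png

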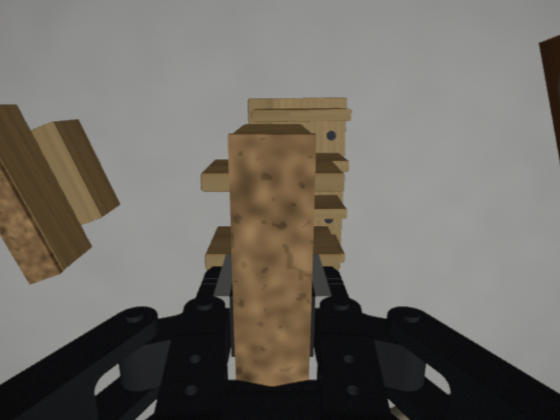

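View pics/s2.png

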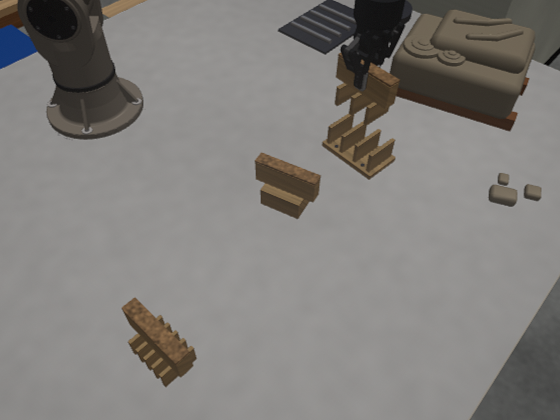

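The bearer hangs level in the grip at wrist pixels (232-315, 130-380). The lower half lies behind it, its rearmost fin at (300,115), and the bearer still has to go about 20 mm in +y. I'll measure the ridge with the same camera.

```bash
cat >> h.py <<'E'
def ridge(P,c,lo,hi,u0=228,u1=322,v1=400):
    m=(P[...,2]>lo)&(P[...,2]<hi); hsv=cv2.cvtColor(c["color"],cv2.COLOR_RGB2HSV); m&=(hsv[...,1]>60)&(hsv[...,2]>60)
    m[:,:u0]=0; m[:,u1:]=0; m[v1:]=0
    m=cv2.morphologyEx(m.astype(np.uint8),cv2.MORPH_OPEN,np.ones((3,3)))>0
    q=P[m]; r=cv2.minAreaRect(q[:,:2].astype(np.float32)); print("ridge",np.round(r[0],1),np.round(r[1],1),round(r[2],1),np.percentile(q[:,2],[5,50,95]).round(1))
E
python3 - <<'E'
from h import *
c,P,M,K=cap("wrist"); ridge(P,c,218,233); tool()
E
```

```text
ridge [505.1 255.6] [25.  82.5] 82.9 [224.1 225.1 226.1]
10.68 [524.9 252.1 185.3] yang 83.1 z [ 0.    -0.001 -1.   ] [ 0.4 -0.3 -0.6] 45.9252505749464 0.273493349354196
```

```bash
python3 -m jog '{"dp":[[-0.1,0.6,0],[-0.1,0.56,0],[0,0,-0.8],[0,0,-0.8],[0,0,-0.8],[0,0,-0.7],[0,0,0],[0,0,0],[0,0,0]],"angular":[[0,0,0.15],[0,0,0.1],[0,0,0],[0,0,0],[0,0,0],[0,0,0],[0,0,0],[0,0,0],[0,0,0]]}'
python3 - <<'E'
from h import *
c,P,M,K=cap("wrist"); save(c,"w3"); ridge(P,c,155,170); blobs(P,52,62,40); tool()
c,P,M,K=cap("scene"); save(c,"s3"); 
cv2.imwrite("pics/s3.png",cv2.resize(cv2.cvtColor(c["color"][60:200,290:430],cv2.COLOR_RGB2BGR),(560,560),interpolation=cv2.INTER_CUBIC))
E
```

```text
time: 11.8
eef_pos: [521.1, 277.0, 124.2]
eef_rot: [0.001, 0.051, 0.999, 0.001]
wrist_force: [0.1, 0.0, -2.2]
grip_width: 0.278
gripper_force: 45.9
ridge [501.2 279.7] [25.1 82.2] 84.0 [163.1 164.  165. ]
52 [207 121 129  16 970] [466.6 282.6] [70.1  7.9] 84.0 57.9
52 [210 192  19   8 150] [500.6 249. ] [10.7  4.7] 83.0 57.9
52 [314 192  18   9 159] [507.2 308.1] [10.1  5.3] 84.6 57.9
52 [  0 285   7  13  53] [548.  104.5] [6.3 2.1] 17.0 53.9
11.85 [521.  277.  124.1] yang 84.2 z [ 0.001  0.001 -1.   ] [ 0.3 -0.7 -0.1] 45.92461869120598 0.27722206846041325
```

View pics/s3.png

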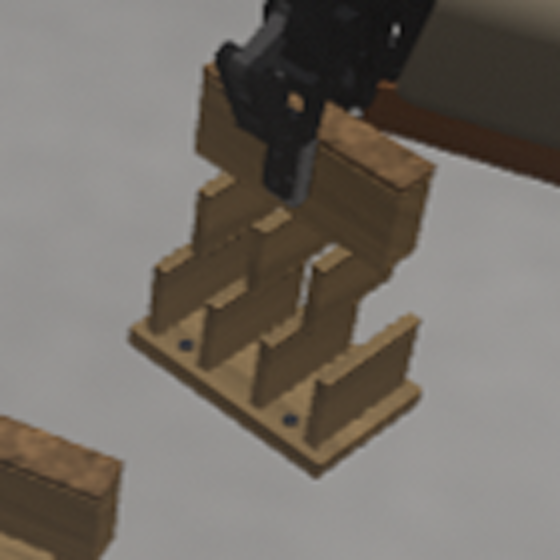

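View pics/w3.png

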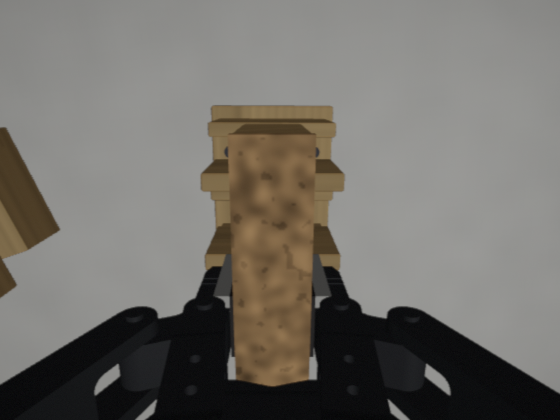

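Each of the bearer's fins hangs above its own gap. In the wrist view the ridge centre is (520.0,277.7) and the lower half's is (520.3,277.0), both at 84°. I lower it most of the way with a -1 mm trim in y, then bring it down gently.

```bash
python3 -m jog '{"dp":[[0,-0.05,-0.5],[0,0,-0.5],[0,0,-0.5],[0,0,-0.5],[0,0,-0.4],[0,0,0],[0,0,0]],"angular":[[0,0,0],[0,0,0],[0,0,0],[0,0,0],[0,0,0],[0,0,0],[0,0,0]]}'
python3 - <<'E'
from h import *
c,P,M,K=cap("wrist"); ridge(P,c,105,130); blobs(P,52,62,40); tool()
E
```

```text
time: 12.78
eef_pos: [520.8, 275.8, 75.6]
eef_rot: [0.0, 0.051, 0.999, 0.0]
wrist_force: [-0.0, 0.3, -1.1]
grip_width: 0.277
gripper_force: 45.9
ridge [500.7 278.7] [25.4 81.9] 84.0 [114.5 115.5 116.4]
52 [191 128  47  20 741] [464.1 257.4] [19.2  7.9] 84.1 58.0
52 [307 128  50  21 847] [469.4 307.1] [21.1  8.2] 84.2 58.0
52 [201 167  27   6 101] [477.4 256.1] [10.8  0.7] 85.2 57.5
52 [315 167  27   5 106] [482.2 304.1] [11.   0.6] 84.5 57.5
52 [196 207  34  21 673] [499.6 251.7] [15.3  8.7] 81.7 57.8
52 [313 207  39  22 743] [505.2 305.1] [17.6  8.7] 83.0 57.8
52 [206 242  25  10 185] [513.2 252.5] [11.   1.3] 85.0 57.2
52 [312 242  26  10 185] [518.  300.4] [11.4  1.4] 82.1 57.5
52 [227 357   8   7  47] [573.6 250.5] [3.3 4.9] 70.0 57.7
52 [309 357   8   7  48] [577.9 290.5] [5.3 3.4] 7.3 57.9
12.82 [520.9 275.9  75.8] yang 84.2 z [ 0.001  0.001 -1.   ] [ 1.1  0.2 -1. ] 45.93123055994511 0.2786822503273501
```

```bash
python3 -m jog '{"dp":[[0.04,0,-0.15],[0,0,-0.1],[0,0,-0.05],[0,0,-0.04],[0,0,-0.04],[0,0,0],[0,0,0]],"angular":[[0,0,0],[0,0,0],[0,0,0],[0,0,0],[0,0,0],[0,0,0],[0,0,0]]}'
```

```text
time: 13.7
eef_pos: [521.2, 275.7, 68.1]
eef_rot: [0.0, 0.051, 0.999, 0.0]
wrist_force: [-1.7, -0.4, 2.3]
grip_width: 0.273
gripper_force: 46.4
```

```bash
python3 -m jog '{"dp":[[0,0,-0.03],[0,0,0],[0,0,0]],"angular":[[0,0,0],[0,0,0],[0,0,0]]}'
```

```text
time: 14.08
eef_pos: [521.2, 275.8, 68.1]
eef_rot: [0.0, 0.051, 0.999, 0.0]
wrist_force: [-3.2, -1.3, 7.4]
grip_width: 0.274
gripper_force: 47.1
```

The upward force shows the ridge is seated. I release it and retreat straight up.

```bash
python3 -m jog '{"dp":[[0,0,0],[0,0,0],[0,0,0],[0,0,0],[0,0,0],[0,0,0],[0,0,0],[0,0,0],[0,0,0.3],[0,0,0.6],[0,0,0.9],[0,0,0.9],[0,0,0.9],[0,0,0.9],[0,0,0.9],[0,0,0],[0,0,0]],"angular":[[0,0,0],[0,0,0],[0,0,0],[0,0,0],[0,0,0],[0,0,0],[0,0,0],[0,0,0],[0,0,0],[0,0,0],[0,0,0],[0,0,0],[0,0,0],[0,0,0],[0,0,0],[0,0,0],[0,0,0]]}' 0
python3 - <<'E'
from h import *
c,P,M,K=cap("wrist"); save(c,"w4"); blobs(P,98,115); blobs(P,54,62,40); tool()
c,P,M,K=cap("scene"); cv2.imwrite("pics/s4.png",cv2.resize(cv2.cvtColor(c["color"][60:200,290:430],cv2.COLOR_RGB2BGR),(560,560),interpolation=cv2.INTER_CUBIC))
E
```

```text
time: 16.2
eef_pos: [521.0, 275.6, 175.0]
eef_rot: [-0.0, 0.051, 0.999, -0.0]
wrist_force: [-0.6, -0.5, -0.3]
grip_width: 0.999
gripper_force: 0.0
98 [ 250  117   44  197 8077] [520.2 276.1] [ 24.1 120.4] 84.2 108.0
54 [549  77  11  81 460] [483.1 472.8] [54.   7.8] 5.9 56.9
54 [222 118  28  12 332] [463.8 257.1] [18.5  7.4] 84.3 58.1
54 [294 118  32  13 379] [468.9 306.8] [21.3  8. ] 81.9 57.9
54 [229 144  22  12 262] [481.5 257.6] [14.8  7.6] 84.5 57.9
54 [294 144  22  12 259] [486.1 302.2] [14.7  7.6] 84.4 57.9
54 [  0 167  52 100 791] [514.   96.5] [76.4  3.2] 14.0 57.9
54 [224 170  27  12 323] [499.5 253.7] [18.5  8. ] 84.1 57.8
54 [293 170  30  12 348] [504.6 302.8] [20.5  7.7] 84.4 57.9
54 [230 194  21  12 237] [517.2 253.4] [14.6  7.6] 84.1 57.8
54 [293 194  21  12 236] [521.6 298.3] [14.5  7.8] 84.9 57.8
54 [225 218  27  12 300] [535.  249.8] [19.1  7.8] 84.7 57.9
54 [293 218  28  13 334] [540.5 299.4] [20.   8.3] 83.4 57.7
54 [232 241  20  12 230] [553.2 250.1] [14.2  8.6] 83.4 57.6
54 [292 241  21  12 241] [557.4 294.8] [15.1  8.4] 85.3 57.7
54 [227 263  26  12 277] [570.9 246.4] [18.9  8.2] 85.0 57.6
54 [292 264  28  12 322] [576.6 295.8] [20.5  9. ] 85.7 57.7
16.25 [520.7 275.5 174.5] yang 84.2 z [-0.001 -0.001 -1.   ] [-0.  -0.6  0.1] 0.0 0.9974817932405725
```

View pics/s4.png

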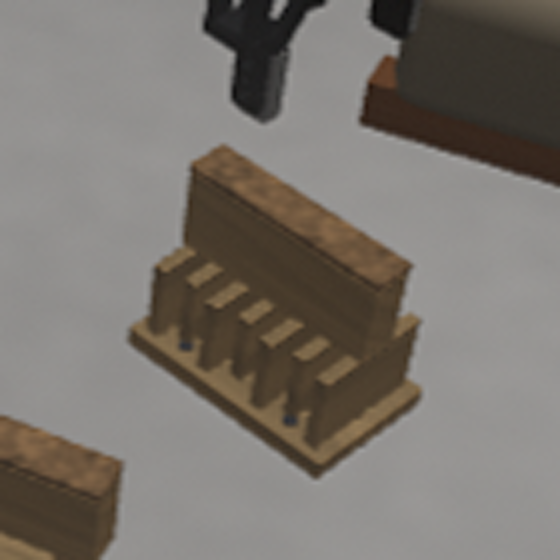

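The bearer is fully seated: its top is at 107 mm, it is centred within 1 mm, and its fins alternate evenly with the lower ones. The gripper is clear.

```bash
python3 -c "
from rig import order
print(order.hand_in())"
```

```text
the job is handed in; nothing more can be done
None
```

The three-finned bearer is seated on the lower half, each fin in its own gap and centred to within about 1 mm; the gripper let go and moved clear, the other two bearers were never touched, and the job was handed in at about 16 s.

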